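# Sort the desk supplies into their trays

### The job

Sort the small supplies on the desk into the trays: both rolls of paper tape go in the blue tray, the eraser and the pencil sharpener in the yellow tray, and the tape measure in the red tray. Set each one down on the tray's floor (do not drop it), the same way up as you found it, side by side and not on one another or on a rim, and leave the phone and the stapler where they are.

Things in the scene. Friction and masses are not known exactly. Their poses are not given: they have to be found in the camera images.
- pink_tape: roll of pale pink paper tape lying flat, an open ring 52 mm outside diameter, about 34 mm bore, 18 mm high. Origin: centre of its underside; z up. Grasp across the outside
- green_tape: roll of grey-green paper tape lying flat, a ring 49 mm outside diameter, 12 mm high (treat the bore as closed). Origin: centre of its underside; z up. Grasp across the outside
- eraser: white vinyl eraser in a dark blue sleeve, lying flat: a block 18 (x) x 43 (y) x 12 (z) mm. Origin: centre of its underside; z up. Grasp across its 18 mm width (x)
- sharpener: small brass-coloured pencil sharpener, lying flat with its steel blade on top: a block 15 (x) x 25 (y) x 13 (z, body 11) mm. Origin: centre of its underside; z up. Grasp across its 15 mm width (x)
- tape_measure: black pocket tape measure standing on its flat base, round orange disc on its side: the case is 26 mm thick (x), 58 mm long (y from -22 to +36 mm) and 56 mm tall (z), with a small yellow hook tab sticking out at the -y end. Origin: in its underside, 7 mm from the middle of the case towards -y; z up. Grasp across its 26 mm thickness (x), at y = +7 mm
- blue_tray: open desk tray, blue plastic, 128 x 168 mm outside and 18 mm high, walls and floor 4 mm thick (120 x 160 mm inside), fixed to the desk, with a small blank white card on the side towards the robot. Origin: centre of its underside; z up, x across its 128 mm side (pointing roughly away from the robot), y along its 168 mm side. Same size as the two other trays; told apart by its colour, and the three swap places
- yellow_tray: open desk tray, yellow plastic, 128 x 168 mm outside and 18 mm high, walls and floor 4 mm thick (120 x 160 mm inside), fixed to the desk, with a small blank white card on the side towards the robot. Origin: centre of its underside; z up, x across its 128 mm side (pointing roughly away from the robot), y along its 168 mm side. Same size as the two other trays; told apart by its colour, and the three swap places
- red_tray: open desk tray, red plastic, 128 x 168 mm outside and 18 mm high, walls and floor 4 mm thick (120 x 160 mm inside), fixed to the desk, with a small blank white card on the side towards the robot. Origin: centre of its underside; z up, x across its 128 mm side (pointing roughly away from the robot), y along its 168 mm side. Same size as the two other trays; told apart by its colour, and the three swap places
- phone: bystander: black phone lying flat left of the work, 146 (x) x 72 (y) x 8 mm, loose. Origin: centre of its underside. To be left alone
- stapler: bystander: stapler with a terracotta-coloured arm on a black base, standing behind the trays, 34 (x) x 135 (y) x 46 (z) mm, loose. Origin: centre of its underside. To be left alone
Mind the look-alikes: they are no part of the job. What is shaped like the green_tape but purple is not meant.

How it is judged:
At the end, for the whole second after the job is handed in: Both tapes in the blue tray, eraser and sharpener in the yellow, tape measure in the red: each origin within 50 mm (tray x) and 70 mm (tray y) of the tray centre, underside at most 5 mm above the tray floor, upright within 0.15 rad, at rest (x of pink_tape in the frame of blue_tray between -0.05 and 0.05 m and y of pink_tape in the frame of blue_tray between -0.07 and 0.07 m and z of pink_tape in the frame of blue_tray between 0 and 0.009 m and angle between each of pink_tape, green_tape, eraser, sharpener, tape_measure's own z axis and vertical below 0.15 rad and linear speed of each of pink_tape, green_tape, eraser, sharpener, tape_measure below 0.02 m/s and angular speed of each of pink_tape, green_tape, eraser, sharpener, tape_measure below 0.3 rad/s and x of green_tape in the frame of blue_tray between -0.05 and 0.05 m and y of green_tape in the frame of blue_tray between -0.07 and 0.07 m and z of green_tape in the frame of blue_tray between 0 and 0.009 m and x of eraser in the frame of yellow_tray between -0.05 and 0.05 m and y of eraser in the frame of yellow_tray between -0.07 and 0.07 m and z of eraser in the frame of yellow_tray between 0 and 0.009 m and x of sharpener in the frame of yellow_tray between -0.05 and 0.05 m and y of sharpener in the frame of yellow_tray between -0.07 and 0.07 m and z of sharpener in the frame of yellow_tray between 0 and 0.009 m and x of tape_measure in the frame of red_tray between -0.05 and 0.05 m and y of tape_measure in the frame of red_tray between -0.07 and 0.07 m and z of tape_measure in the frame of red_tray between 0 and 0.009 m); the robot touches nothing.
It fails at once if phone is pushed more than 30 mm (distance of phone from where it was at the start of the episode above 0.03 m).
It fails at once if stapler is pushed more than 30 mm (distance of stapler from where it was at the start of the episode above 0.03 m).
It fails at once if one of the five supplies is dropped or thrown (moves faster than 0.8 m/s, as after a fall of over 30 mm, out of the fingers) ((linear speed of pink_tape above 0.8 m/s and contact force between the fingers and pink_tape below 0.05 N) or (linear speed of green_tape above 0.8 m/s and contact force between the fingers and green_tape below 0.05 N) or (linear speed of eraser above 0.8 m/s and contact force between the fingers and eraser below 0.05 N) or (linear speed of sharpener above 0.8 m/s and contact force between the fingers and sharpener below 0.05 N) or (linear speed of tape_measure above 0.8 m/s and contact force between the fingers and tape_measure below 0.05 N)).
It also fails if it takes over 106 s, if anything falls off the work surface, if the arm or the gripper's body presses on something with over 40 N, if the wrist force passes 120 N, or if a joint passes its speed limit or range.

### The arm

A 6-joint arm with a two-finger parallel gripper is mounted at the origin on a cart in front of the work surface, level with it; the furniture and walls round the work are solid. World frame = base frame: x ahead of the robot, y to its left, z up, the work surface at z = 0. Lengths are in m, angles in rad, forces in N, time in s.
With the tool pointing down it reaches from about 0.4 to 0.825 m from the base axis. Payload 7 kg.
Tool frame: the origin (TCP) lies on the centre line of the jaws, within the pads' length; the fingertips stand arm.tip_reach ahead of it and the grasp point (between the pads) lies 5 mm behind it (arm.tip_reach is the distance from the TCP to the fingertips, in m); z points along the fingers, y is the line along which they close (so a half turn about z gives the same grasp; the last joint's range is limited). The gripper opens to 88 mm and grips with 3 to 60 N. Pads are 19 mm wide; open, the fingers measure 130 mm over their backs; the gripper's body (78 mm by 193 mm) begins 47 mm behind the grasp point.
Start: joints at [1.431, 0.359, 0.012, 0, -1.224, -0.288], TCP at [0.28, 0.614, 0.241] pointing down, gripper open.
Joint ranges: [-3.07, 3.07], [-1.43, 2.12], [-1.02, 1.25], [-3.03, 1.67], [-3.05, -0], [-3.03, 3.03]. Speed limits (rad/s): [2.39, 2.39, 3.01, 3.14, 3.14, 3.14].

### API

Orientations are given as [roll, pitch, yaw] about the fixed x, y, z axes, in that order (R = Rz(yaw) Ry(pitch) Rx(roll)).
In Python, from station import status, optics, order, arm gives the robot as it stands. The module is installed in compiled form; this text tells all that it offers.
- The arm moves only by the shell command python3 -m jog 'ROWS' [FORCE]. ROWS is JSON, a list of rows, each a list of 3 entries, a list of its own where there are three numbers: the gripper command: -1 is shut, 1 is fully open, values between are in proportion, then the shift along the tool's x, y, z in mm, then the turn about the tool's z in rad. A call has 1 to 20 rows; each row is the pose to reach, as a shift and turn from the pose commanded when the call began, along the tool's axes at that moment; what a row does not reach only later rows make up. A row lasts 1/8 s, in which the tool goes at most 62.5 mm and 10.7 degrees, less where a joint would pass 70% of its speed; a pose out of reach is approached as far as the arm can. A call with a gripper value outside its range is refused whole. The fingers move at their own pace and stop on an object; FORCE is the grip in N (left out, the last holds). Time passes only in rows, so rows that repeat a pose let the fingers close. It gives the time, the measured TCP pose, the force, the opening and the grip force at its end, in the units of the state.
- status.get_state(): the state, without advancing time (a new reading comes with each control period).
- optics.grab_frame(name): name is "side" or "top" or "wrist"; returns a dict with "color" (400x640x3 uint8, red, green, blue), "mtx" (3x3 intrinsics, pixels), "cam_to_world" (4x4, takes a point from camera to world coordinates). Camera axes: x right, y down, z forward; pixel columns grow to the right and rows downward; lengths in m; the calibration is good to about 2 mm. A picture is of the moment at which its call begins. There is no depth.
- order.job_done(): hands the job in; it is judged then, once.
The state is a dict: "t": time; "q": joint angles; "qd": joint speeds; "joint_efforts": joint torques, N m; "eef_pos": TCP position; "ee_rot": TCP orientation; "force": force on the tool from outside, world axes, zero at the start; "moment": the same for the moment, N m; "width": finger opening in m; "gripper_force": force on a finger pad.
Only numpy, scipy, OpenCV 4.12 (cv2) and the standard library are available. Lean on these libraries where they do the work, as an engineer would, in place of code of your own. Each camera call takes 0.05 s, during which the arm holds its last target. There are 200 camera calls.

## Working session

There is one attempt and no reset: what is moved stays moved. The work goes in short steps, Python scripts to look and compute and a shell command to move; the robot and the scene stay as the last step left them, time stands still between calls to the robot, and variables do not carry over. Pictures are saved under pics/ and viewed, at most 16 in all, crops included, and the job is handed in when it is done.

```bash
mkdir -p pics; python3 - <<'E'
from station import status, optics, order, arm
import cv2
s=status.get_state();print(s['t'],s['eef_pos'],s['ee_rot'],s['width'],arm.tip_reach)
for n in("top","side"):
    f=optics.grab_frame(n);cv2.imwrite(f'pics/{n}0.png',f['color'][:,:,::-1]);print(n,f['mtx'].tolist(),f['cam_to_world'].round(4).tolist())
E
```

```text
0.0 [0.27989185 0.61373951 0.23964785] [ 3.14000101e+00 -1.38653079e-04 -4.27946621e-01] 0.08769453664234883 0.014
top [[387.4264435994302, 0.0, 321.40444688783003], [0.0, 387.4264435994302, 202.23052161936008], [0.0, 0.0, 1.0]] [[0.0079, -0.9655, 0.2603, 0.3024], [-0.9999, -0.0058, 0.0087, 0.1282], [-0.0069, -0.2604, -0.9655, 1.0266], [0.0, 0.0, 0.0, 1.0]]
side [[392.88402497509185, 0.0, 315.50773772629196], [0.0, 392.88402497509185, 207.34055126470926], [0.0, 0.0, 1.0]] [[0.9978, -0.0068, 0.0655, 0.5041], [-0.0631, -0.3855, 0.9205, -0.8011], [0.019, -0.9227, -0.3851, 0.4075], [0.0, 0.0, 0.0, 1.0]]
```

View pics/top0.png

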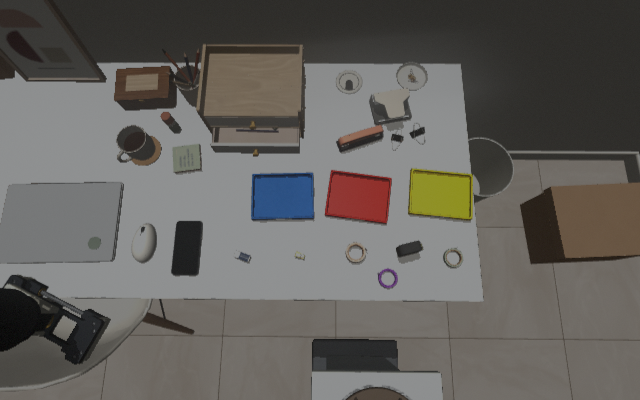

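View pics/side0.png

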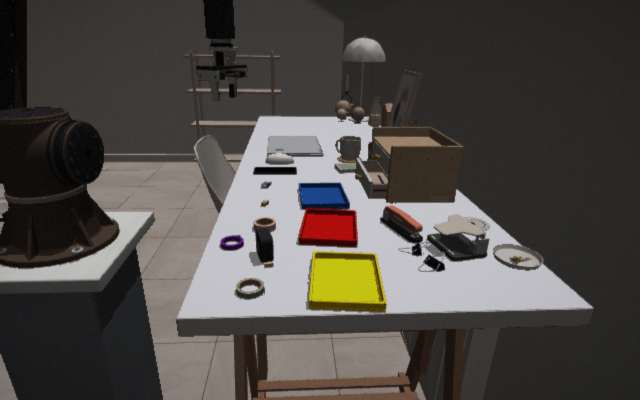

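The top view shows the eraser at (244,257), the sharpener at (300,256), the pink ring at (356,252), the tape measure at (409,248) and a grey-green ring at (454,257). The look-alike is the purple ring at (388,278). The trays are blue (283,197), red (359,197) and yellow (441,195); the phone is at (187,248) and the stapler at (360,138). I'll check these choices in an enlarged crop.

```bash
cat > h.py <<'E'
import numpy as np,cv2
from station import status,optics
def px2w(f,u,v,z):
    T=f['cam_to_world'];d=T[:3,:3]@np.linalg.inv(f['mtx'])@np.array([u,v,1.]);o=T[:3,3]
    return o+d*(z-o[2])/d[2]
def w2px(f,p):
    T=f['cam_to_world'];c=T[:3,:3].T@(np.array(p)-T[:3,3]);q=f['mtx']@c;return q[:2]/q[2]
def to_tool(x,y,z,yaw):
    "shift (mm, tool axes) and turn from the present pose to TCP x,y,z,yaw (tool down)"
    from scipy.spatial.transform import Rotation as R
    s=status.get_state();r=R.from_euler('xyz',s['ee_rot']).as_matrix()
    d=r.T@(np.array([x,y,z])-s['eef_pos'])*1000
    t=-(yaw-s['ee_rot'][2]);t=(t+np.pi/2)%np.pi-np.pi/2
    return d.round(1),round(t,3)
E
python3 - <<'E'
import cv2
a=cv2.imread('pics/top0.png')[165:295,225:485];a=cv2.convertScaleAbs(cv2.resize(a,None,fx=3,fy=3,interpolation=cv2.INTER_CUBIC),alpha=1.3);cv2.imwrite('pics/top0c.png',a)
from h import *
f=optics.grab_frame('top')
for n,u,v,z in [('eraser',244,257,.012),('sharp',300,256,.011),('pink',356,252,.018),('meas',409,248,.05),('green',454,257,.012),('purple',388,278,.012),('blue',283,197,.01),('red',359,197,.01),('yel',441,195,.01),('phone',187,248,.008),('stapler',360,138,.04)]: print(n,px2w(f,u,v,z).round(3))
# tray rims by colour
hsv=cv2.cvtColor(f['color'],cv2.COLOR_RGB2HSV)
for n,lo,hi in [('blue',100,125),('red',172,180),('yel',25,35)]:
    m=cv2.inRange(hsv,(lo,150,50),(hi,255,255));m[:160]=0;m[235:]=0
    k=cv2.findNonZero(m);b=cv2.boxPoints(cv2.minAreaRect(k))
    w=[px2w(f,*p,.012)[:2] for p in b];c=np.mean(w,0);print(n,c.round(3),[np.linalg.norm(w[i]-w[i-1]).round(3) for i in range(4)],[np.round(p-c,3).tolist() for p in w])
E
```

```text
eraser [0.426 0.339 0.012]
sharp [0.43  0.192 0.011]
pink [0.441 0.046 0.018]
meas [ 0.447 -0.085  0.05 ]
green [ 0.43  -0.209  0.012]
purple [ 0.375 -0.036  0.012]
blue [0.591 0.242 0.01 ]
red [0.592 0.035 0.01 ]
yel [ 0.599 -0.188  0.01 ]
phone [0.449 0.492 0.008]
stapler [0.753 0.032 0.04 ]
blue [0.595 0.246] [np.float64(0.128), np.float64(0.169), np.float64(0.128), np.float64(0.164)] [[0.063, 0.087], [0.064, -0.082], [-0.063, -0.084], [-0.064, 0.08]]
red [0.595 0.072] [np.float64(0.094), np.float64(0.125), np.float64(0.097), np.float64(0.124)] [[-0.051, 0.059], [0.071, 0.034], [0.05, -0.06], [-0.071, -0.033]]
yel [ 0.603 -0.187] [np.float64(0.173), np.float64(0.13), np.float64(0.178), np.float64(0.129)] [[-0.055, 0.097], [0.073, 0.078], [0.055, -0.099], [-0.072, -0.075]]
```

View pics/top0c.png

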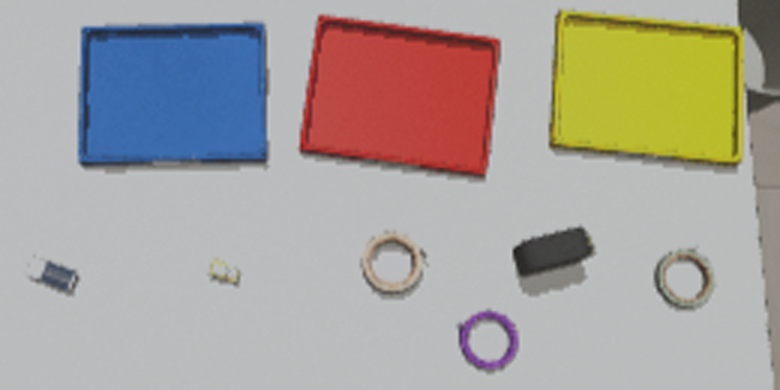

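The crop confirms the choices. The grey-green ring at (454,257) is the target and the purple ring at (388,278) is left alone. The hook tab of the tape measure is at its right end, so +y points left. Next I'll work out the move to above the eraser.

```bash
python3 - <<'E'
from h import *
print(to_tool(.426,.339,.14,-.35+np.pi/2))
E
```

```text
(array([247. , 189.3, 100.1]), np.float64(1.493))
```

```bash
python3 -m jog '[[1,[60,46,25],0.18],[1,[120,92,50],0.36],[1,[180,138,75],0.54],[1,[247,189,100],0.72],[1,[247,189,100],0.9],[1,[247,189,100],1.08],[1,[247,189,100],1.26],[1,[247,189,100],1.44],[1,[247,189,100],1.49],[1,[247,189,100],1.49],[1,[247,189,100],1.49]]' 15; python3 - <<'E'
from h import *
f=optics.grab_frame('wrist');cv2.imwrite('pics/w1.png',f['color'][:,:,::-1])
s=status.get_state();print(s['eef_pos'],s['ee_rot'],w2px(f,[.426,.339,.012]))
E
```

```text
t: 1.52
eef_pos: [0.4263, 0.3396, 0.1405]
ee_rot: [3.142, -0.0, -1.917]
force: [0.4, 0.1, -0.5]
width: 0.0876
gripper_force: 0.0
[0.42633678 0.33970296 0.14052179] [ 3.14157187e+00 -6.02642863e-05 -1.91674277e+00] [322.96055837 189.148409  ]
```

View pics/w1.png

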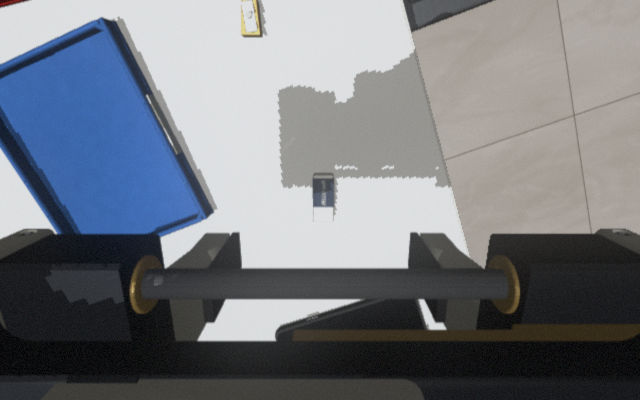

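The wrist view shows the eraser upright in the image, from (324,173) to (323,222). Its axis is in line with the jaws. The sharpener is at (252,18) and the blue tray is at the left.

```bash
python3 - <<'E'
from h import *
f=optics.grab_frame('wrist')
a=px2w(f,324,173,.012);b=px2w(f,323,222,.008);c=(a+b)/2;print(a,b,np.linalg.norm(a-b),c)
print(to_tool(c[0],c[1],.017,-1.917))
p=px2w(f,251,37,.011);print('sharp near end',p)
E
```

```text
[0.42043075 0.32608304 0.012     ] [0.43661572 0.3686077  0.008     ] 0.045676031931842845 [0.42852323 0.34734537 0.01      ]
(array([ -8. ,   0.5, 123.5]), np.float64(0.0))
sharp near end [0.43704314 0.20882594 0.011     ]
```

```bash
python3 -m jog '[[1,[-8,0.5,50],0],[1,[-8,0.5,95],0],[1,[-8,0.5,115],0],[1,[-8,0.5,123],0],[1,[-8,0.5,123],0],[-1,[-8,0.5,123],0],[-1,[-8,0.5,123],0],[-1,[-8,0.5,123],0],[-1,[-8,0.5,123],0],[-1,[-8,0.5,123],0],[-1,[-8,0.5,123],0],[-1,[-8,0.5,105],0],[-1,[-8,0.5,70],0],[-1,[-8,0.5,30],0],[-1,[-8,0.5,30],0]]' 15
python3 - <<'E'
from h import *
# eraser into yellow tray, axis along tray y, at tray (0,+.035)
c=np.array([.599,-.187]);a=-.1
R=np.array([[np.cos(a),-np.sin(a)],[np.sin(a),np.cos(a)]])
t=c+R@[0,.035];print(t,to_tool(*t,.05,a+np.pi/2),to_tool(*t,.021,a+np.pi/2))
E
```

```text
t: 3.5
eef_pos: [0.4299, 0.3491, 0.1138]
ee_rot: [-3.14, 0.006, -1.917]
force: [0.0, -0.1, -0.7]
width: 0.0005
gripper_force: 0.0
[ 0.60249417 -0.15217485] (array([ 413.2, -332.5,   62. ]), np.float64(-0.246)) (array([ 413.4, -332.4,   91. ]), np.float64(-0.246))
```

```bash
python3 -m jog '[[1,[0,0,-25],0],[1,[0,0,-25],0],[1,[0,0,-25],0],[1,[0,0,-25],0]]' ; python3 - <<'E'
from h import *
f=optics.grab_frame('wrist');cv2.imwrite('pics/w2.png',f['color'][:,:,::-1])
s=status.get_state();print(s['eef_pos'],s['ee_rot'],s['width'])
E
```

```text
t: 4.0
eef_pos: [0.4283, 0.3469, 0.1346]
ee_rot: [3.141, -0.002, -1.918]
force: [-0.8, -0.6, 0.3]
width: 0.0351
gripper_force: 0.0
[0.42832104 0.34702063 0.13464158] [ 3.14116195e+00 -1.47063427e-03 -1.91788185e+00] 0.03924196785203865
```

View pics/w2.png

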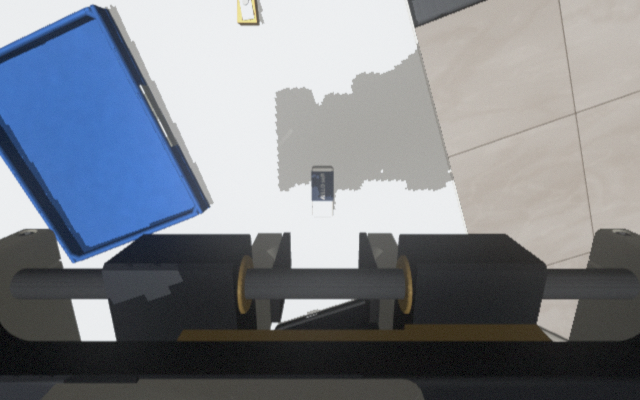

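The fingers were still closing when I lifted, since they move at about 80 mm/s. The eraser hasn't moved and is at (322,191). I'll retry from a narrower opening and close for longer.

```bash
python3 - <<'E'
from h import *
f=optics.grab_frame('wrist')
c=(px2w(f,322,165,.012)+px2w(f,322,217,.008))/2;print(c,to_tool(c[0],c[1],.017,-1.917))
E
```

```text
[0.42908226 0.34709324 0.01      ] (array([ -0.4,  -0.7, 117.8]), np.float64(-0.001))
```

```bash
python3 -m jog '[[0,[0,-0.5,55],0],[0,[0,-0.5,100],0],[0,[0,-0.5,117.5],0],[0,[0,-0.5,117.5],0],[0,[0,-0.5,117.5],0],[-1,[0,-0.5,117.5],0],[-1,[0,-0.5,117.5],0],[-1,[0,-0.5,117.5],0],[-1,[0,-0.5,117.5],0],[-1,[0,-0.5,117.5],0],[-1,[0,-0.5,117.5],0],[-1,[0,-0.5,117.5],0],[-1,[0,-0.5,90],0],[-1,[0,-0.5,60],0],[-1,[0,-0.5,30],0],[-1,[0,-0.5,30],0],[-1,[0,-0.5,30],0]]' 15
python3 - <<'E'
from h import *
c=np.array([.599,-.187]);a=-.1
R=np.array([[np.cos(a),-np.sin(a)],[np.sin(a),np.cos(a)]])
t=c+R@[0,.035];print(t,to_tool(*t,.06,a+np.pi/2),to_tool(*t,.021,a+np.pi/2))
E
```

```text
t: 6.22
eef_pos: [0.4288, 0.3469, 0.1051]
ee_rot: [3.141, -0.0, -1.918]
force: [0.0, -0.2, -0.3]
width: 0.0179
gripper_force: 15.0
[ 0.60249417 -0.15217485] (array([ 410.1, -333.2,   45.1]), np.float64(-0.247)) (array([ 410.1, -333.2,   84.1]), np.float64(-0.247))
```

```bash
python3 -m jog '[[-1,[40,-33,0],0],[-1,[82,-66,0],-0.05],[-1,[123,-100,0],-0.1],[-1,[164,-133,0],-0.15],[-1,[205,-166,0],-0.2],[-1,[246,-200,0],-0.247],[-1,[287,-233,0],-0.247],[-1,[328,-266,0],-0.247],[-1,[369,-300,0],-0.247],[-1,[400,-325,0],-0.247],[-1,[410,-333,10],-0.247],[-1,[410,-333,45],-0.247],[-1,[410,-333,45],-0.247],[-1,[410,-333,45],-0.247]]'
python3 - <<'E'
from h import *
f=optics.grab_frame('wrist');cv2.imwrite('pics/w3.png',f['color'][:,:,::-1])
s=status.get_state();print(s['eef_pos'],s['ee_rot'],s['width'])
E
```

```text
t: 7.98
eef_pos: [0.6029, -0.1511, 0.0607]
ee_rot: [3.141, -0.0, -1.67]
force: [-0.3, -0.1, 0.3]
width: 0.0177
gripper_force: 15.0
[ 0.60339807 -0.15105466  0.06142078] [-3.14070638e+00 -1.49412652e-04 -1.66967483e+00] 0.01802644250809603
```

View pics/w3.png

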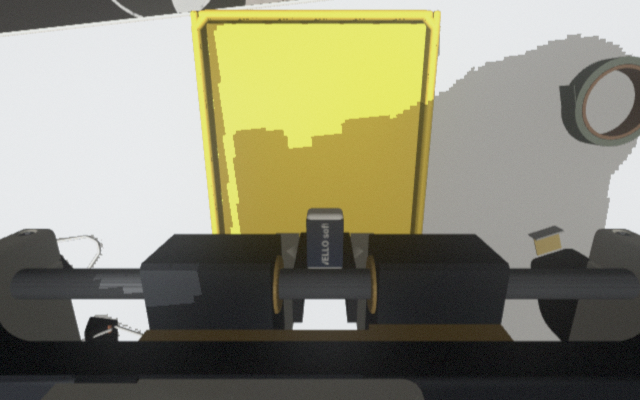

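The eraser is held between the fingers at (324,240). It is above the yellow tray and in line with it, and the green ring is at the right, about (612,100). I'll lower it, release, and lift.

```bash
python3 -m jog '[[-1,[0,0,20],0],[-1,[0,0,33],0],[-1,[0,0,38],0],[-1,[0,0,39],0],[-1,[0,0,39],0],[-0.3,[0,0,39],0],[-0.3,[0,0,39],0],[-0.3,[0,0,39],0],[0,[0,0,0],0],[0.7,[0,0,-50],0],[0.7,[0,0,-80],0],[0.7,[0,0,-80],0]]'
python3 - <<'E'
from h import *
f=optics.grab_frame('wrist');cv2.imwrite('pics/w4.png',f['color'][:,:,::-1])
s=status.get_state();print(s['eef_pos'],s['ee_rot'],s['width'])
f=optics.grab_frame('top')
def rp(cu,cv):return px2w(f,225+cu/3,165+cv/3,.012)
g=rp(685,278);print(g,to_tool(g[0]-.0,g[1],.14,-np.pi/2))
E
```

```text
t: 9.52
eef_pos: [0.6045, -0.1517, 0.1437]
ee_rot: [-3.136, 0.0, -1.67]
force: [-0.5, -0.4, -0.7]
width: 0.0652
gripper_force: 0.0
[ 0.60335785 -0.15152802  0.14177375] [-3.13907151e+00  5.10529165e-04 -1.67087468e+00] 0.06919955079444243
[ 0.42841433 -0.20752862  0.012     ] (array([ 73.2, 167.7,   0.5]), np.float64(-0.1))
```

View pics/w4.png

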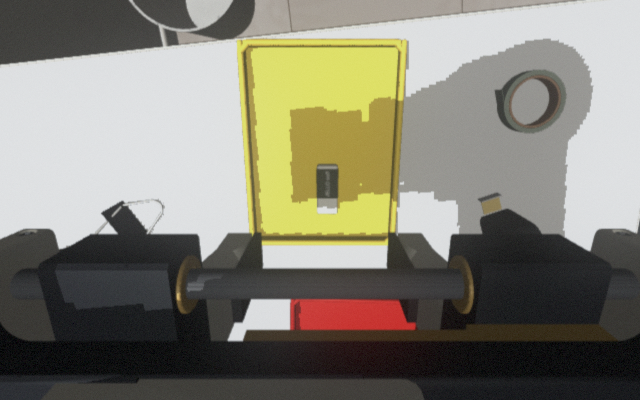

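The eraser lies flat in the yellow tray at (327,189). The grey-green ring is at (533,101). I'll measure both the ring and the tray from this view.

```bash
python3 - <<'E'
from h import *
f=optics.grab_frame('wrist')
w=[px2w(f,u,v,.018)[:2] for u,v in[(239,41),(405,41),(391,243),(258,240)]]
print(np.round(w,3).tolist(),np.mean(w,0).round(3),px2w(f,327,189,.016).round(3))
g=px2w(f,533,101,.011);print(g,to_tool(g[0],g[1],.08,-np.pi/2))
E
```

```text
[[0.653, -0.272], [0.531, -0.26], [0.548, -0.099], [0.664, -0.113]] [ 0.599 -0.186] [ 0.599 -0.153  0.016]
[ 0.42940111 -0.20756687  0.011     ] (array([ 73.1, 166.2,  59.9]), np.float64(-0.1))
```

```bash
python3 -m jog '[[0.7,[22,50,0],-0.05],[0.7,[44,100,0],-0.1],[0.7,[66,150,20],-0.1],[0.7,[73,166,60],-0.1],[0.7,[73,166,95],-0.1],[0.7,[73,166,115],-0.1],[0.7,[73,166,123],-0.1],[0.7,[73,166,123],-0.1],[-1,[73,166,123],-0.1],[-1,[73,166,123],-0.1],[-1,[73,166,123],-0.1],[-1,[73,166,123],-0.1],[-1,[73,166,123],-0.1],[-1,[73,166,105],-0.1],[-1,[73,166,75],-0.1],[-1,[73,166,40],-0.1],[-1,[73,166,40],-0.1],[-1,[73,166,40],-0.1]]' 15
python3 - <<'E'
from h import *
# blue tray (.592,.244,yaw 0): green at y -.035
t=np.array([.592,.244-.036]);print(to_tool(*t,.06,-np.pi/2))
f=optics.grab_frame('wrist');cv2.imwrite('pics/w5.png',f['color'][:,:,::-1])
E
```

```text
t: 11.92
eef_pos: [0.4299, -0.2075, 0.1002]
ee_rot: [3.141, 0.0, -1.571]
force: [-0.2, 0.5, -0.3]
width: 0.0482
gripper_force: 15.0
(array([-415.6, -161.9,   40.3]), np.float64(-0.0))
```

```bash
python3 -m jog '[[-1,[-38,-15,0],0],[-1,[-76,-30,0],0],[-1,[-114,-45,0],0],[-1,[-152,-60,0],0],[-1,[-190,-75,0],0],[-1,[-228,-90,0],0],[-1,[-266,-105,0],0],[-1,[-304,-120,0],0],[-1,[-342,-135,0],0],[-1,[-380,-150,0],0],[-1,[-405,-158,0],0],[-1,[-415.5,-162,20],0],[-1,[-415.5,-162,40],0],[-1,[-415.5,-162,40],0],[-1,[-415.5,-162,40],0]]'
python3 - <<'E'
from h import *
f=optics.grab_frame('wrist');cv2.imwrite('pics/w6.png',f['color'][:,:,::-1])
s=status.get_state();print(s['eef_pos'],s['ee_rot'],s['width'])
for x in(.532,.656):
  for y in(.162,.33):print(w2px(f,[x-.002*0,y,.018]))
E
```

```text
t: 13.85
eef_pos: [0.5923, 0.2072, 0.0604]
ee_rot: [3.141, -0.001, -1.571]
force: [-0.4, -1.0, 0.4]
width: 0.0474
gripper_force: 15.0
[0.59257681 0.20747654 0.06095873] [-3.14117785e+00  9.91587643e-05 -1.57123213e+00] 0.047501158568483574
[429.13390242 152.76078003]
[407.78004192 389.31765468]
[210.01322906 152.37557105]
[232.43649748 389.10200731]
```

View pics/w6.png

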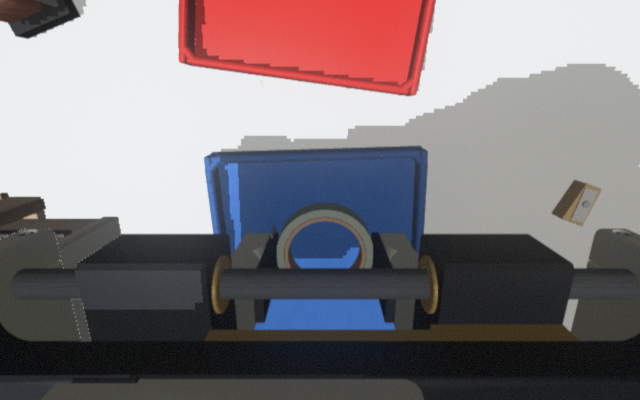

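The green roll is held over the blue tray and in line with it. The far rim corners, (207,157) and (427,147), are within 5 px of prediction. The sharpener is at (577,203). I'll lower and release.

```bash
python3 -m jog '[[-1,[0,-1,20],0],[-1,[0,-1,33],0],[-1,[0,-1,38],0],[-1,[0,-1,39],0],[-1,[0,-1,39],0],[0.36,[0,-1,39],0],[0.36,[0,-1,39],0],[0.36,[0,-1,39],0],[0.36,[0,-1,10],0],[0.1,[0,-1,-40],0],[0.1,[0,-1,-60],0],[0.1,[0,-1,-60],0],[0.1,[0,-1,-60],0]]'
python3 - <<'E'
from h import *
f=optics.grab_frame('wrist');cv2.imwrite('pics/w7.png',f['color'][:,:,::-1])
s=status.get_state();print(s['eef_pos'],s['ee_rot'],s['width'])
E
```

```text
t: 15.52
eef_pos: [0.5929, 0.2076, 0.1198]
ee_rot: [3.141, -0.0, -1.571]
force: [-0.4, 0.1, 0.2]
width: 0.0481
gripper_force: 0.0
[0.59268558 0.20747737 0.11940828] [ 3.13994935e+00 -8.55392971e-04 -1.57101888e+00] 0.048063384078312364
```

View pics/w7.png

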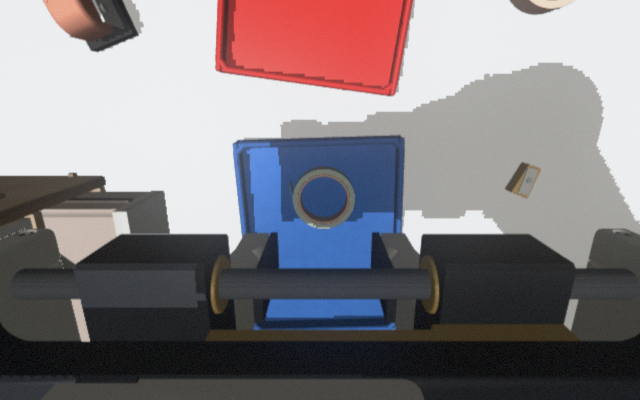

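The green roll lies in the blue tray at (324,198), and the sharpener's top is centred at about (527,180). I'll measure the sharpener's place and axis.

```bash
python3 - <<'E'
from h import *
f=optics.grab_frame('wrist')
a=px2w(f,533,166,.011);b=px2w(f,519,196,.011);d=b-a;yaw=np.arctan2(-d[0],d[1]);c=(a+b)/2
print(a,b,np.linalg.norm(d),yaw,c,px2w(f,324,198,.016))
yaw=-.42
print(to_tool(c[0],c[1],.1,yaw-np.pi/2))
E
```

```text
[0.42982241 0.18273577 0.011     ] [0.43667027 0.20698672 0.011     ] 0.02519924589057969 -0.2752096549600693 [0.43324634 0.19486124 0.011     ] [0.59184176 0.20740621 0.016     ]
(array([ 12.6, 159.5,  19.6]), np.float64(0.42))
```

```bash
python3 -m jog '[[0,[4,50,0],0.17],[0,[8,100,0],0.35],[0,[12.5,145,0],0.35],[0,[12.5,159.5,20],0.35],[0,[12.5,159.5,20],0.35],[0,[12.5,159.5,20],0.35],[0,[12.5,159.5,20],0.35]]'
python3 - <<'E'
from h import *
f=optics.grab_frame('wrist');a=f['color'][100:250,220:420,::-1];cv2.imwrite('pics/w8.png',cv2.resize(a,None,fx=3,fy=3,interpolation=cv2.INTER_CUBIC))
s=status.get_state();print(s['eef_pos'],s['ee_rot'],s['width'])
E
```

```text
t: 16.5
eef_pos: [0.4348, 0.1957, 0.1008]
ee_rot: [-3.141, 0.0, -1.921]
force: [0.6, -0.5, 0.6]
width: 0.0437
gripper_force: 0.0
[0.434648   0.19555169 0.10070947] [-3.14138051e+00  1.54879980e-04 -1.92134401e+00] 0.04364776814114188
```

View pics/w8.png

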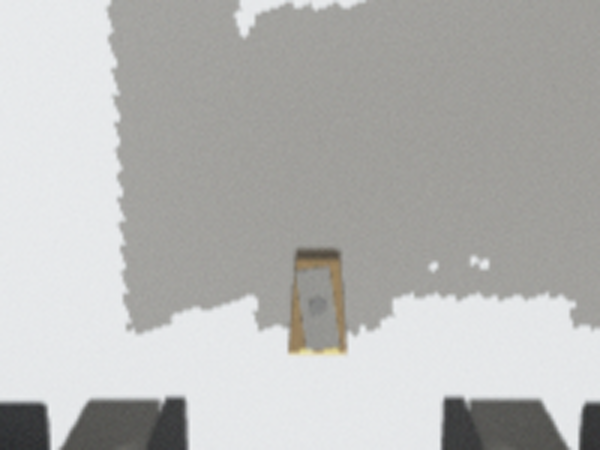

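The crop shows the sharpener squarely in line with the jaws. Its top is centred at crop (318,306), which is image (326,202).

```bash
python3 - <<'E'
from h import *
f=optics.grab_frame('wrist')
c=px2w(f,326,202,.011);print(c,to_tool(c[0],c[1],.017,-1.92))
print(px2w(f,*(220+318/3,100+262/3),.011)-px2w(f,*(220+318/3,100+350/3),.011))
E
```

```text
[0.431861   0.19511792 0.011     ] (array([ 1.2,  2.3, 83.6]), np.float64(-0.001))
[-0.00773624 -0.02139766  0.        ]
```

```bash
python3 -m jog '[[0,[1,2,45],0],[0,[1,2,70],0],[0,[1,2,83],0],[0,[1,2,83],0],[-1,[1,2,83],0],[-1,[1,2,83],0],[-1,[1,2,83],0],[-1,[1,2,83],0],[-1,[1,2,83],0],[-1,[1,2,83],0],[-1,[1,2,83],0],[-1,[1,2,65],0],[-1,[1,2,40],0],[-1,[1,2,0],0],[-1,[1,2,0],0],[-1,[1,2,0],0]]' 15
python3 - <<'E'
from h import *
c=np.array([.599,-.187]);a=-.1
R=np.array([[np.cos(a),-np.sin(a)],[np.sin(a),np.cos(a)]])
t=c+R@[0,-.03];print(t,to_tool(*t,.06,a+np.pi/2))
E
```

```text
t: 18.6
eef_pos: [0.4313, 0.1949, 0.1003]
ee_rot: [3.141, 0.0, -1.921]
force: [0.7, 0.5, -0.9]
width: 0.0144
gripper_force: 15.0
[ 0.596005   -0.21685012] (array([ 330.2, -296. ,   40.2]), np.float64(-0.25))
```

```bash
python3 -m jog '[[-1,[33,-30,0],0],[-1,[66,-59,0],-0.05],[-1,[100,-89,0],-0.1],[-1,[133,-119,0],-0.15],[-1,[166,-148,0],-0.2],[-1,[199,-178,0],-0.25],[-1,[232,-208,0],-0.25],[-1,[265,-237,0],-0.25],[-1,[298,-267,0],-0.25],[-1,[322,-289,0],-0.25],[-1,[330,-296,0],-0.25],[-1,[330,-296,40],-0.25],[-1,[330,-296,40],-0.25],[-1,[330,-296,70],-0.25],[-1,[330,-296,78],-0.25],[-1,[330,-296,79],-0.25],[-1,[330,-296,79],-0.25],[-1,[330,-296,79],-0.25]]'
python3 -m jog '[[-0.4,[0,0,0],0],[-0.4,[0,0,0],0],[-0.4,[0,0,0],0],[-0.4,[0,0,-30],0],[0.2,[0,0,-80],0],[0.2,[0,0,-120],0],[0.2,[0,0,-120],0],[0.2,[0,0,-120],0]]'
python3 - <<'E'
from h import *
f=optics.grab_frame('wrist');cv2.imwrite('pics/w9.png',f['color'][:,:,::-1])
s=status.get_state();print(s['eef_pos'],s['ee_rot'],s['width'])
f=optics.grab_frame('top')
def rp(cu,cv,z):return px2w(f,225+cu/3,165+cv/3,z)
# top-face corners of the measure in the crop: centre line ends
a=rp(520,252,.056);b=rp(588,236,.056);print(a,b,a-b,np.linalg.norm(a-b))
E
```

```text
t: 20.85
eef_pos: [0.597, -0.2163, 0.0224]
ee_rot: [-3.14, -0.0, -1.671]
force: [-0.1, -0.4, -0.1]
width: 0.0145
gripper_force: 15.0
t: 21.85
eef_pos: [0.5962, -0.2163, 0.1413]
ee_rot: [3.141, 0.0, -1.671]
force: [-0.6, 1.4, -0.6]
width: 0.0521
gripper_force: 0.0
[ 0.5958603  -0.21624535  0.14064652] [ 3.14019608e+00  2.73866756e-04 -1.67104003e+00] 0.05234130888464041
[ 0.44368349 -0.05701683  0.056     ] [ 0.45754716 -0.11459182  0.056     ] [-0.01386367  0.05757499  0.        ] 0.05922060676603681
```

View pics/w9.png

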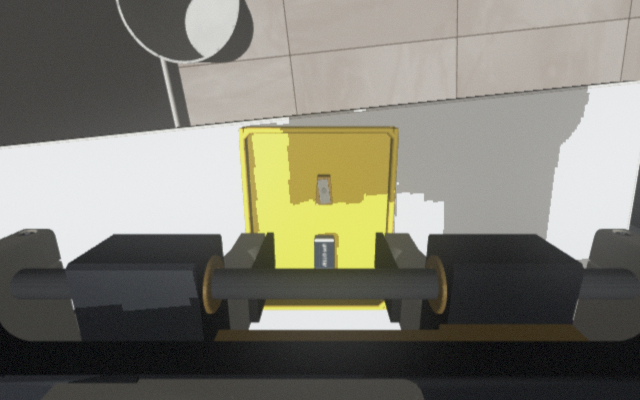

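The sharpener and the eraser lie side by side in the yellow tray, at (323,189) and (324,252). Next is the tape measure: case centre about (0.451, -0.086), yaw about 0.24. I'll go above it and look.

```bash
python3 - <<'E'
from h import *
print(to_tool(.4506,-.0858,.16,.236-np.pi/2))
E
```

```text
(array([-115.3,  157.5,  -19.3]), np.float64(-0.336))
```

```bash
python3 -m jog '[[0.3,[-35,48,-19],-0.17],[0.3,[-70,96,-19],-0.336],[0.3,[-105,143,-19],-0.336],[0.3,[-115,157.5,-19],-0.336],[0.3,[-115,157.5,-19],-0.336],[0.3,[-115,157.5,-19],-0.336],[0.3,[-115,157.5,-19],-0.336]]'
python3 - <<'E'
from h import *
f=optics.grab_frame('wrist');cv2.imwrite('pics/w10.png',f['color'][:,:,::-1])
s=status.get_state();print(s['eef_pos'],s['ee_rot'],s['width'])
E
```

```text
t: 22.82
eef_pos: [0.4519, -0.0868, 0.1601]
ee_rot: [3.141, -0.0, -1.336]
force: [-0.4, -0.6, 0.1]
width: 0.0574
gripper_force: 0.0
[ 0.45178725 -0.08679035  0.16011838] [ 3.14061682e+00 -9.26907425e-05 -1.33594449e+00] 0.05709335482550488
```

View pics/w10.png

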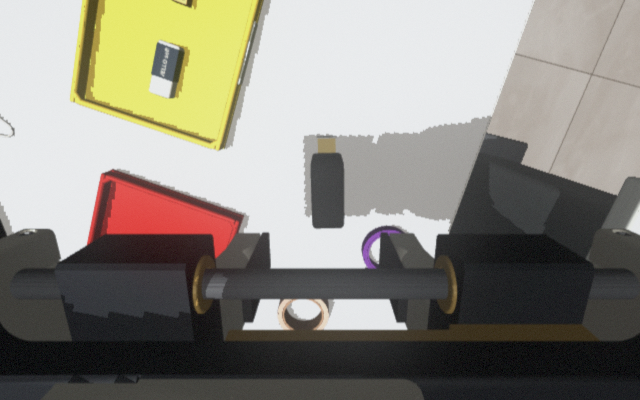

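The wrist view shows the tape measure's top from (327,153) to (327,228), in line with the jaws. The purple ring at (382,247) and the pink ring at (303,312) are clear of the fingers.

```bash
python3 - <<'E'
from h import *
f=optics.grab_frame('wrist')
for z in(.04,.05,.056):
  a=px2w(f,327,153,z);b=px2w(f,327.5,228,z);c=(a+b)/2;print(z,np.linalg.norm(a-b),c,to_tool(c[0],c[1],.022,-1.336))
  print(np.linalg.norm(px2w(f,311.5,190,z)-px2w(f,343,190,z)))
E
```

```text
0.04 0.06447182688343106 [ 0.44871152 -0.08780199  0.04      ] (array([  0.3,   3. , 138.2]), np.float64(0.0))
0.026066497218600597
0.05 0.06203335609415939 [ 0.44946332 -0.09049762  0.05      ] (array([  3.1,   2.9, 138.2]), np.float64(0.0))
0.025080603144881947
0.056 0.06057027362059639 [ 0.44991441 -0.092115    0.056     ] (array([  4.8,   2.8, 138.2]), np.float64(0.0))
0.024489066700650763
```

```bash
python3 -m jog '[[0.3,[2,3,50],0],[0.3,[2,3,100],0],[0.3,[2,3,125],0],[0.3,[2,3,138],0],[0.3,[2,3,138],0],[-1,[2,3,138],0],[-1,[2,3,138],0],[-1,[2,3,138],0],[-1,[2,3,138],0],[-1,[2,3,138],0],[-1,[2,3,138],0],[-1,[2,3,138],0],[-1,[2,3,120],0],[-1,[2,3,90],0],[-1,[2,3,70],0],[-1,[2,3,70],0],[-1,[2,3,70],0]]' 25
python3 - <<'E'
from h import *
c=np.array([.592,.035]);a=-.133
# case middle = grasp point at tray centre -> origin 7 mm towards -y, tip pose keeps hook to tray -y
print(to_tool(*c,.092,a-np.pi/2))
E
```

```text
t: 25.05
eef_pos: [0.4481, -0.0889, 0.0898]
ee_rot: [3.141, 0.0, -1.335]
force: [0.1, -1.2, -2.1]
width: 0.0255
gripper_force: 24.9
(array([ -86.9, -168.8,   -2.4]), np.float64(0.369))
```

```bash
python3 -m jog '[[-1,[-17,-34,0],0.08],[-1,[-35,-68,0],0.16],[-1,[-52,-101,0],0.24],[-1,[-70,-135,0],0.32],[-1,[-82,-160,0],0.369],[-1,[-87,-169,0],0.369],[-1,[-87,-169,20],0.369],[-1,[-87,-169,40],0.369],[-1,[-87,-169,55],0.369],[-1,[-87,-169,62],0.369],[-1,[-87,-169,63.5],0.369],[-1,[-87,-169,63.5],0.369],[-1,[-87,-169,63.5],0.369]]'
python3 -m jog '[[-0.1,[0,0,0],0],[-0.1,[0,0,0],0],[-0.1,[0,0,0],0],[-0.1,[0,0,-20],0],[-0.1,[0,0,-50],0],[0.7,[0,0,-100],0],[0.7,[0,0,-130],0],[0.7,[0,0,-130],0],[0.7,[0,0,-130],0]]'
python3 - <<'E'
from h import *
f=optics.grab_frame('wrist');cv2.imwrite('pics/w11.png',f['color'][:,:,::-1])
s=status.get_state();print(s['eef_pos'],s['ee_rot'],s['width'])
print(to_tool(.441,.046,.08,-np.pi/2),w2px(f,[.441,.046,.018]))
E
```

```text
t: 26.68
eef_pos: [0.5931, 0.0353, 0.0275]
ee_rot: [-3.141, 0.0, -1.704]
force: [0.2, -0.1, -2.2]
width: 0.026
gripper_force: 25.0
t: 27.8
eef_pos: [0.5924, 0.0352, 0.1567]
ee_rot: [3.141, 0.0, -1.704]
force: [-0.6, 0.0, -0.4]
width: 0.0718
gripper_force: 0.0
[0.59217062 0.03505487 0.15613571] [ 3.14021473e+00 -4.39746146e-04 -1.70402245e+00] 0.07319677116571573
(array([  9.2, 151.2,  76.3]), np.float64(-0.133)) [496.08148469 176.65189278]
```

View pics/w11.png

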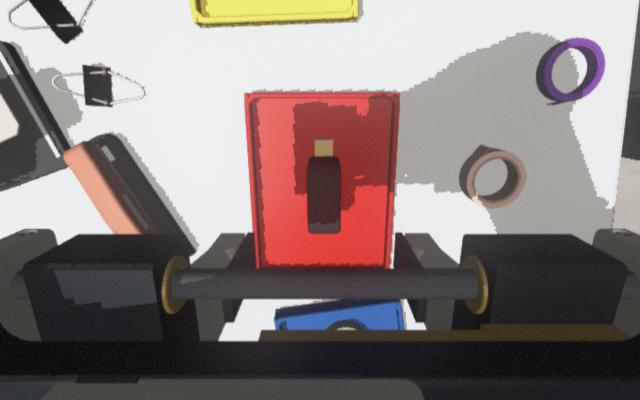

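The tape measure stands upright in the red tray at (324,195). The pink ring's top is centred at (496,178), which matches the prediction within 2 px. I'll grasp it.

```bash
python3 -m jog '[[0.7,[3,50,0],-0.07],[0.7,[6,100,0],-0.133],[0.7,[9,145,20],-0.133],[0.7,[9.5,151,65],-0.133],[0.7,[9.5,151,105],-0.133],[0.7,[9.5,151,130],-0.133],[0.7,[9.5,151,138],-0.133],[0.7,[9.5,151,138],-0.133],[-1,[9.5,151,138],-0.133],[-1,[9.5,151,138],-0.133],[-1,[9.5,151,138],-0.133],[-1,[9.5,151,138],-0.133],[-1,[9.5,151,138],-0.133],[-1,[9.5,151,138],-0.133],[-1,[9.5,151,120],-0.133],[-1,[9.5,151,90],-0.133],[-1,[9.5,151,55],-0.133],[-1,[9.5,151,55],-0.133],[-1,[9.5,151,55],-0.133]]' 12
python3 - <<'E'
from h import *
# blue tray (.593,.245) ; green sits at y .207 -> pink 70 mm further
print(to_tool(.593,.279,.1,-np.pi/2))
E
```

```text
t: 30.22
eef_pos: [0.4415, 0.0457, 0.1018]
ee_rot: [3.141, 0.0, -1.571]
force: [0.4, 0.1, -0.5]
width: 0.0517
gripper_force: 12.0
(array([-233.3, -151.4,    1.8]), np.float64(-0.0))
```

```bash
python3 - <<'E'
from h import *
f=optics.grab_frame('top')
for n,u,v,z in[('bottom front L',214,151,0),('bottom front R',299,149,0),('knob',255,154,.03),('knob',255,154,.06)]:print(n,px2w(f,u,v,z))
a=f['color'][60:240,190:330,::-1];cv2.imwrite('pics/d.png',cv2.resize(a,None,fx=3,fy=3,interpolation=cv2.INTER_CUBIC))
E
```

```text
bottom front L [0.72866548 0.44499664 0.        ]
bottom front R [0.73599732 0.20262    0.        ]
knob [0.70788189 0.32161568 0.03      ]
knob [0.69567491 0.31579391 0.06      ]
```

View pics/d.png

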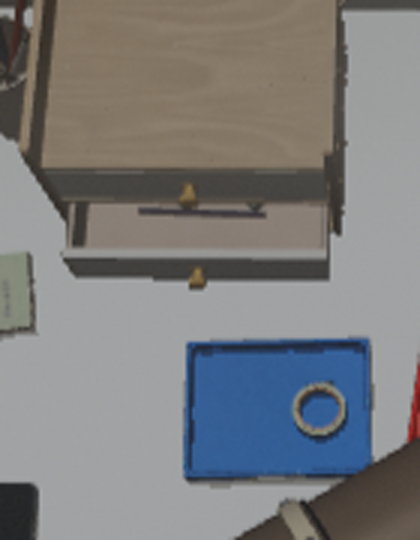

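The crop shows the open drawer and its knob at about x = 0.70. That is just beyond where the gripper body will reach (0.69), so there is enough room. I'll place the pink roll at y = 0.279.

```bash
python3 -m jog '[[-1,[-38,-24,0],0],[-1,[-76,-49,0],0],[-1,[-114,-73,0],0],[-1,[-152,-98,0],0],[-1,[-190,-122,0],0],[-1,[-220,-140,0],0],[-1,[-233,-149,0],0],[-1,[-233,-149,20],0],[-1,[-233,-149,45],0],[-1,[-233,-149,65],0],[-1,[-233,-149,76],0],[-1,[-233,-149,78.5],0],[-1,[-233,-149,78.5],0],[-1,[-233,-149,78.5],0]]'
python3 -m jog '[[0.38,[0,0,0],0],[0.38,[0,0,0],0],[0.38,[0,0,0],0],[0.38,[0,0,-20],0],[0.38,[0,0,-50],0],[0.7,[0,0,-100],0],[0.7,[50,50,-160],0],[0.7,[100,100,-200],0],[0.7,[150,150,-200],0],[0.7,[200,150,-200],0],[0.7,[250,150,-200],0],[0.7,[250,150,-200],0],[0.7,[250,150,-200],0]]'
python3 - <<'E'
from h import *
f=optics.grab_frame('side');a=f['color'][160:320,210:400,::-1];cv2.imwrite('pics/e.png',cv2.resize(a,None,fx=3.5,fy=3.5,interpolation=cv2.INTER_CUBIC))
s=status.get_state();print(s['t'],s['eef_pos'])
E
```

```text
t: 32.02
eef_pos: [0.591, 0.2788, 0.0238]
ee_rot: [-3.141, 0.0, -1.571]
force: [0.1, -0.8, -0.2]
width: 0.0515
gripper_force: 12.0
t: 33.65
eef_pos: [0.4409, 0.0281, 0.224]
ee_rot: [-3.141, 0.001, -1.573]
force: [0.1, -0.3, 0.6]
width: 0.0743
gripper_force: 0.0
33.7 [0.44119301 0.02882367 0.22374987]
```

View pics/e.png

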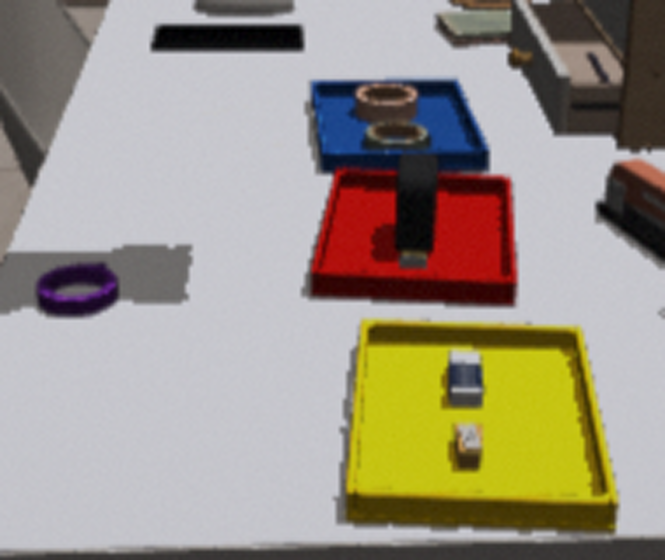

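The side view shows both tapes flat and apart in the blue tray, the tape measure upright in the red tray, and the eraser and sharpener in the yellow tray. The phone, stapler and purple ring are untouched.

```bash
python3 -c "
from station import order
print(order.job_done())"
```

```text
the job is handed in; nothing more can be done
None
```

I handed the job in at about 34 s of robot time: both tapes are in the blue tray, the eraser and sharpener in the yellow tray and the tape measure upright in the red tray; the phone and stapler were not touched, and no verdict was returned.

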